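Test the soldering hold-down clips and sort out the burnt ones

TASK

Some of the five or six hold-down clips on the jeweller's bench have been burnt soft by the torch. Test each clip: press straight down on the brass rivet half-way along its tongue with about 8 N (never more than 15 N) and let go - a sound tongue springs back almost level, a burnt one goes down easily under that force and stays bent. Then lay the sound clips in the green-edged tray and the burnt ones in the red-edged tray, flat on the tray floor side by side, every heel block towards the tray's coloured edge and its tongue square to it, and leave the jar, the block and the dish alone.

Things in the scene. Friction and masses are not known exactly. Their poses are not given: they have to be found in the camera images.
- clip1_heel (a point): Hold-down clip, 220 g: dark steel foot 102 x 48 x 5 mm with a solid heel block (28 long, 24 wide, 30 mm high, brass dot on top) near one end, over which a bright spring tongue runs level from the heel's top like a diving board. This point: centre of the heel block, 15 mm above the underside; x points from heel along the tongue, z up. Six such clips, all alike; one may be absent.
- clip1_pip (a point): Top of the domed brass rivet (12 mm wide, 6 mm proud) half-way along the tongue (64 x 14 x 3 mm) of the clip, where it is to be pressed: 46 mm ahead of the heel centre, 35 mm above the clip's underside while the tongue is level. Moves with the tongue.
- clip1_tongue (a joint): Bend of the tongue, rad: 0 level and untested, grows as it is pressed down (stop at 0.32). Under 8 N on the rivet a sound tongue goes down about 3 mm and springs back to about 0.06 (a slight set that it keeps); a burnt one does not move below some 4 N, goes down 8 to 10 mm under 8 N and stays at 0.15 to 0.3. A sound tongue is spoilt beyond 0.28 (some 16 N).
- clip2_heel (a point): Heel block centre of clip 2, built like clip 1. The foot of every clip reaches from 30 mm behind this point to 72 mm ahead; it is 48 mm wide at its rear bar (19 to 30 mm behind) and its front plate (30 to 72 mm ahead), 24 mm wide in between. Pick a clip up by the heel block, across its 24 mm width.
- clip2_pip (a point): Top of the rivet on the tongue of clip 2, as clip1_pip.
- clip2_tongue (a joint): Bend of the tongue of clip 2, as clip1_tongue.
- clip3_heel (a point): Heel block centre of clip 3, built like clips 1 and 2.
- clip3_pip (a point): Top of the rivet on the tongue of clip 3, as clip1_pip.
- clip3_tongue (a joint): Bend of the tongue of clip 3, as clip1_tongue.
- clip4_heel (a point): Heel block centre of clip 4, built like clips 1 and 2.
- clip4_pip (a point): Top of the rivet on the tongue of clip 4, as clip1_pip.
- clip4_tongue (a joint): Bend of the tongue of clip 4, as clip1_tongue.
- clip5_heel (a point): Heel block centre of clip 5, built like clips 1 and 2.
- clip5_pip (a point): Top of the rivet on the tongue of clip 5, as clip1_pip.
- clip5_tongue (a joint): Bend of the tongue of clip 5, as clip1_tongue.
- clip6_heel (a point): Heel block centre of clip 6, built like clips 1 and 2.
- clip6_pip (a point): Top of the rivet on the tongue of clip 6, as clip1_pip.
- clip6_tongue (a joint): Bend of the tongue of clip 6, as clip1_tongue.
- good_tray: Tray for sound clips: fixed shallow tray with a white floor, one broad green edge and three thin wooden ones. Inside 130 (x) x 240 mm (y), floor 4 mm and rims 12 mm above the bench. Origin: bench height, centre of the inside. Its x axis points from the green edge (at x = -65 mm, 16 mm broad) to the opposite wooden edge. Three clips fit side by side, along x, some 80 mm apart.
- scrap_tray: Tray for burnt clips: fixed shallow tray with a white floor, one broad red edge and three thin wooden ones. Inside 130 (x) x 240 mm (y), floor 4 mm and rims 12 mm above the bench. Origin: bench height, centre of the inside. Its x axis points from the red edge (at x = -65 mm, 16 mm broad) to the opposite wooden edge. Three clips fit side by side, along x, some 80 mm apart.
- flux_jar: Bystander: small jar with a blue cap, 56 mm wide, 55 mm high; origin at its underside. Leave alone.
- charcoal: Bystander: dark charcoal block 45 x 90 x 30 mm; origin at its underside. Leave alone.
- brass_ring_dish: Bystander: white dish 70 mm wide, 22 mm high; origin at its underside. Leave alone.

How it is judged:
By the outcome, as a careful person would: the job done as asked, in the order asked, and still so for the second after the job is handed in, with the robot touching nothing.
Of clip1, clip2, clip3, clip4, clip5, clip6 only 5 to 6 are there at a start; the rules pass over those that are not, and their reading is None.
At some moment in a run one of clip1, clip2, clip3, clip4, clip5, clip6 may be knocked a few centimetres aside while the robot is not near it.
It also fails if it takes over 210 s, if anything falls off the work surface, if the arm or the gripper's body presses on something with over 40 N, if the wrist force passes 120 N, or if a joint passes its speed limit or range.

ROBOT

A 6-joint arm with a two-finger parallel gripper is mounted at the origin on the work surface. World frame = base frame: x ahead of the robot, y to its left, z up, the work surface at z = 0. Lengths are in mm, angles in rad, forces in N, time in s.
With the tool pointing down it reaches from about 300 to 775 mm from the base axis. Payload 14.6 kg.
Tool frame: the origin (TCP) lies at the very end of the fingers, on their centre line; the grasp point (between the pads) lies 19 mm behind it (bot.hold_point_z is the distance from the TCP to the grasp point, in mm); z points along the fingers, y is the line along which they close (so a half turn about z gives the same grasp; the last joint's range is limited). The gripper opens to 94 mm and grips with 3 to 60 N. Pads are 16 mm wide; open, the fingers measure 119 mm over their backs; the gripper's body (75 mm by 177 mm) begins 78 mm behind the grasp point.
Start: joints at [-1.415, 0.3, 1.521, -0, 1.321, -0.067], TCP at [121.522, -536.397, 205.446] pointing down, gripper open.
Joint ranges: [-3.03, 3.03], [-0.79, 2.21], [0.23, 2.52], [-1.04, 4.18], [0, 3.07], [-2.55, 2.55]. Speed limits (rad/s): [2.22, 2.22, 2.57, 3.14, 3.14, 3.14].

INTERFACE

Orientations are given as a 3x3 rotation matrix whose columns are the frame's x, y, z axes.
In Python, from bench import bot, viewer gives the robot as it stands. The module is installed in compiled form; this text tells all that it offers.
- The arm moves only by the shell command python3 -m handwheel 'ROWS' [FORCE]. ROWS is JSON, one flat list of numbers, 5 for each row, row after row: the shift along the tool's x, y, z each as a share of 0.12 m, from -1 to 1, then the turn about the tool's z as a share of pi rad, from -1 to 1, then the gripper's target within -1 to 1 (shut at 1, half-way at 0, fully open at -1). In form: [x, y, z, spin, fingers, x, y, z, spin, fingers, ...]. A call has 1 to 12 rows; each row is the pose to reach, as a shift and turn from the pose commanded when the call began, along the tool's axes at that moment, turning the shorter way round; what a row does not reach only later rows make up. A row lasts 1/10 s, in which the tool goes at most 50 mm and 8.59 degrees, less where a joint would pass 70% of its speed; a pose out of reach is approached as far as the arm can. A call with a number of a shift or a turn outside -1 to 1 is refused whole. A call with a gripper value outside its range is refused whole. The fingers move at their own pace and stop on an object; FORCE is the grip in N (left out, the last holds). Time passes only in rows, so rows that repeat a pose let the fingers close. It gives the time, the measured TCP pose, the force, the opening and the grip force at its end, in the units of the state.
- bot.state(): the state, without advancing time (a new reading comes with each control period).
- viewer.capture(name): name is "scene" or "top" or "wrist"; returns (picture, depth): 384x512x3 uint8, red, green, blue; 384x512 float32, mm along the optical axis (not along the pixel's ray), 0 where there is no reading.
- viewer.camera_info(name): a dict with "mtx" (3x3 intrinsics, pixels), "world_from_camera" (4x4, takes a point from camera to world coordinates); the wrist camera has in their place "T_tool_cam" (4x4, takes a point from camera to tool coordinates, whose origin is the TCP and whose axes are the flange's). Camera axes: x right, y up, looking along -z (the intrinsics and any distortion apply to the point x, -y, -z); pixel columns grow to the right and rows downward; lengths in mm; the calibration is good to about 2 mm. A picture is of the moment at which its call begins: read the wrist's pose just before it. camera_info takes no time and is no camera call.
- bot.sign_off(): hands the job in; it is judged then, once.
The state is a dict: "t": time; "joints": joint angles; "dq": joint speeds; "joint_torque": joint torques, N m; "position": TCP position; "tcp_rot": TCP orientation; "ft_force": force on the tool from outside, world axes, zero at the start; "wrist_torque": the same for the moment, N m; "gripper_width": finger opening in mm; "grip_force": force on a finger pad.
Only numpy, scipy, OpenCV 4.12 (cv2) and the standard library are available. Lean on these libraries where they do the work, as an engineer would, in place of code of your own. Each camera call takes 0.05 s, during which the arm holds its last target. There are 200 camera calls.

## Working session

There is one attempt and no reset: what is moved stays moved. The work goes in short steps, Python scripts to look and compute and a shell command to move; the robot and the scene stay as the last step left them, time stands still between calls to the robot, and variables do not carry over. Pictures are saved under pics/ and viewed, at most 14 in all, crops included, and the job is handed in when it is done.

```bash
mkdir -p pics; python3 - <<'E'
from bench import bot, viewer
import cv2,numpy as np
s=bot.state();print(s)
for n in("scene","top"):
    p,d=viewer.capture(n);cv2.imwrite(f"pics/{n}0.png",p[...,::-1]);np.save(f"{n}d.npy",d)
    print(n,{k:np.round(np.array(v),3).tolist() if not isinstance(v,str) else v for k,v in viewer.camera_info(n).items()})
print(viewer.camera_info("wrist"))
E
```

```text
{'t': 0.0, 'joints': array([-1.41458893e+00,  3.00473641e-01,  1.52158167e+00, -1.90734426e-05,
        1.32071751e+00, -6.66367786e-02]), 'dq': array([ 9.93848434e-04,  6.36368192e-05, -2.22638988e-04, -2.40130937e-04,
       -2.11907960e-03,  5.93232237e-04]), 'joint_torque': array([-1.53592387e-04, -5.31811166e+01, -3.52736771e+01,  7.08374265e-02,
        2.43608822e-02, -9.29064868e-05]), 'position': array([ 121.48305153, -536.14043383,  204.88469314]), 'tcp_rot': array([[ 9.75271781e-01,  2.21008853e-01, -2.01857155e-04],
       [ 2.21008937e-01, -9.75271089e-01,  1.16292294e-03],
       [ 6.01508187e-05, -1.17877816e-03, -9.99999303e-01]]), 'ft_force': array([ 0.32273836,  0.1511246 , -0.03607458]), 'wrist_torque': array([-0.03923715,  0.02322828, -0.00279042]), 'grip_force': 0.0, 'gripper_width': 94.07045759473094}
scene {'mtx': [[487.378, 0.0, 254.078], [0.0, 487.378, 197.668], [0.0, 0.0, 1.0]], 'world_from_camera': [[0.712, -0.374, 0.595, 1376.054], [0.703, 0.38, -0.601, -780.251], [-0.001, 0.846, 0.533, 775.511], [0.0, 0.0, 0.0, 1.0]]}
top {'mtx': [[420.907, 0.0, 255.607], [0.0, 420.907, 189.772], [0.0, 0.0, 1.0]], 'world_from_camera': [[-0.001, 0.994, -0.113, 488.399], [-1.0, -0.001, 0.002, -11.062], [0.002, 0.113, 0.994, 1138.453], [0.0, 0.0, 0.0, 1.0]]}
{'mtx': array([[301.11743964,   0.        , 252.32073423],
       [  0.        , 301.11743964, 193.9757946 ],
       [  0.        ,   0.        ,   1.        ]]), 'T_tool_cam': array([[ 8.82571712e-04,  9.66794871e-01,  2.55552144e-01,
         7.34624953e+01],
       [ 9.99999156e-01, -6.09561161e-04, -1.14751674e-03,
        -5.07728970e-01],
       [-9.53638637e-04,  2.55552941e-01, -9.66794593e-01,
        -1.79742825e+02],
       [ 0.00000000e+00,  0.00000000e+00,  0.00000000e+00,
         1.00000000e+00]])}
```

View pics/top0.png

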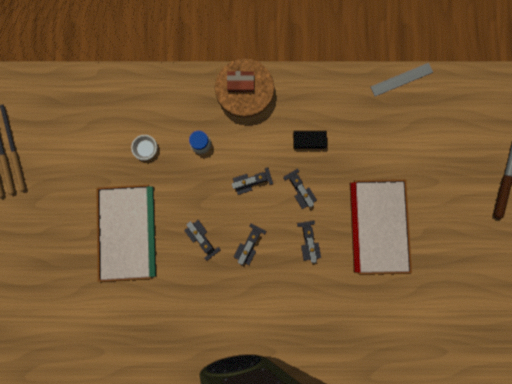

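View pics/scene0.png

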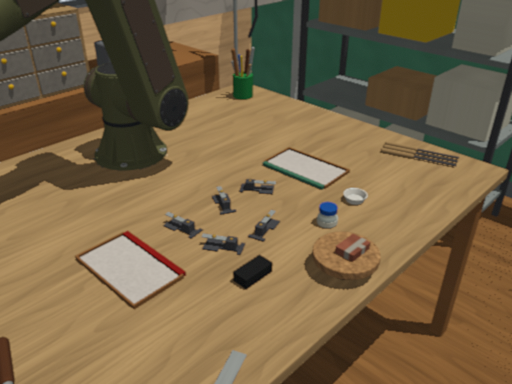

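The top view shows five clips, centred near (252,181), (300,190), (203,240), (250,245) and (310,242). The green tray is around (126,233) with its edge on the right. The red tray is around (381,227) with its edge on the left.

```bash
cat > h.py <<'E'
import numpy as np,cv2
from bench import bot,viewer
def cam(n):
    s=bot.state(); c=viewer.camera_info(n); p,d=viewer.capture(n)
    if n=="wrist":
        T=np.eye(4);T[:3,:3]=s["tcp_rot"];T[:3,3]=s["position"];T=T@c["T_tool_cam"]
    else: T=np.array(c["world_from_camera"])
    return p,d,np.array(c["mtx"]),T
def onplane(uv,z,K,T):
    uv=np.atleast_2d(np.asarray(uv,float))
    r=np.c_[(uv[:,0]-K[0,2])/K[0,0],-(uv[:,1]-K[1,2])/K[1,1],-np.ones(len(uv))]@T[:3,:3].T
    return T[:3,3]+r*((z-T[2,3])/r[:,2])[:,None]
def proj(P,K,T):
    q=(np.atleast_2d(P)-T[:3,3])@T[:3,:3]
    return np.c_[K[0,0]*q[:,0]/-q[:,2]+K[0,2],-K[1,1]*q[:,1]/-q[:,2]+K[1,2]]
def blobs(m,amin,amax=1e9):
    n,l,st,c=cv2.connectedComponentsWithStats(m.astype(np.uint8))
    return [(c[i],st[i],l==i) for i in range(1,n) if amin<=st[i,4]<=amax]
E
python3 - <<'E'
from h import *
p,d,K,T=cam("top")
hsv=cv2.cvtColor(p,cv2.COLOR_RGB2HSV);h,s,v=[hsv[...,i].astype(int) for i in range(3)]
for nm,m in(("green",(h>60)&(h<100)&(s>100)),("red",((h<6)|(h>174))&(s>170)),("white",(s<60)&(v>120)),("blue",(h>100)&(h<130)&(s>120))):
    for c,st,l in blobs(m,60):
        pts=np.argwhere(l)[:,::-1].astype(np.float32)
        b=cv2.boxPoints(cv2.minAreaRect(pts)); print(nm,st[4],onplane(c,4,K,T)[0,:2].round(),onplane(b,4,K,T)[:,:2].round().tolist())
m=(s<90)&(v<150); m[:120]=0;m[300:]=0
for c,st,l in blobs(m,60):
    w=np.argwhere(l)[:,::-1].astype(np.float32);r=cv2.minAreaRect(w)
    print("clip",st[4],c.round(),onplane(c,10,K,T)[0,:2].round(),r[1],onplane(cv2.boxPoints(r),10,K,T)[:,:2].round().tolist())
cv2.imwrite("pics/crop.png",cv2.resize(p[160:275,175:330,::-1],None,fx=5,fy=5,interpolation=cv2.INTER_CUBIC))
E
```

```text
green 458 [506. 267.] [[625.0, 281.0], [625.0, 267.0], [390.0, 253.0], [390.0, 268.0]]
red 453 [ 516. -280.] [[635.0, -270.0], [636.0, -284.0], [400.0, -289.0], [399.0, -275.0]]
white 360 [732. 290.] [[769.0, 327.0], [769.0, 261.0], [702.0, 259.0], [702.0, 324.0]]
white 4172 [ 517. -353.] [[636.0, -287.0], [642.0, -417.0], [402.0, -418.0], [396.0, -292.0]]
white 4205 [501. 340.] [[621.0, 412.0], [624.0, 283.0], [385.0, 271.0], [382.0, 397.0]]
blue 259 [756. 144.] [[767.0, 176.0], [789.0, 134.0], [744.0, 112.0], [723.0, 153.0]]
clip 123 [  9. 135.] [769. 661.] (31.529630661010742, 3.8805696964263916) [[810.0, 679.0], [812.0, 669.0], [727.0, 643.0], [724.0, 653.0]]
clip 136 [201. 145.] [741. 135.] (23.0, 21.0) [[782.0, 169.0], [782.0, 112.0], [718.0, 111.0], [718.0, 168.0]]
clip 391 [309. 139.] [ 757. -161.] (16.0, 32.0) [[776.0, -119.0], [776.0, -207.0], [731.0, -206.0], [731.0, -118.0]]
clip 328 [143. 147.] [734. 293.] (25.45584487915039, 24.748737335205078) [[734.0, 340.0], [783.0, 294.0], [733.0, 243.0], [685.0, 290.0]]
clip 125 [509. 165.] [ 685. -703.] (30.0, 6.0) [[736.0, -695.0
[... 324 characters left out ...]
142.0]]
clip 268 [393. 221.] [ 533. -382.] (91.1331787109375, 48.08671569824219) [[637.0, -288.0], [643.0, -418.0], [400.0, -419.0], [395.0, -292.0]]
clip 440 [124. 230.] [509. 338.] (92.032958984375, 54.177337646484375) [[624.0, 412.0], [627.0, 266.0], [383.0, 255.0], [380.0, 397.0]]
clip 492 [200. 238.] [489. 134.] (41.200008392333984, 17.200002670288086) [[517.0, 184.0], [544.0, 148.0], [457.0, 81.0], [430.0, 117.0]]
clip 486 [309. 243.] [ 474. -156.] (41.47676467895508, 17.262676239013672) [[527.0, -123.0], [535.0, -169.0], [427.0, -186.0], [419.0, -141.0]]
clip 493 [248. 246.] [465.   7.] (17.441329956054688, 41.14365005493164) [[430.0, 50.0], [527.0, 2.0], [506.0, -40.0], [410.0, 9.0]]
```

View pics/crop.png

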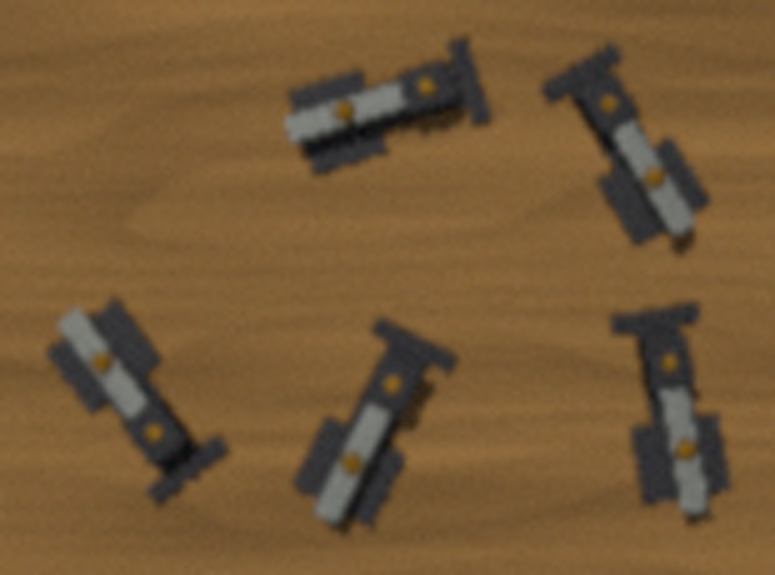

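```bash
python3 -m handwheel '[1,-0.7,0,0.071,1, 1,-0.7,0,0.071,1, 1,-0.7,0,0.071,1, 1,-0.7,0,0.071,1]'
python3 -m handwheel '[0.708,-0.892,0,0,1,0.708,-0.892,0,0,1,0.708,-0.892,0,0,1,0.708,-0.892,0,0,1]'
python3 -m handwheel '[0.708,-0.892,0,0,1,0.708,-0.892,0,0,1,0.708,-0.892,0,0,1,0.708,-0.892,0,0,1]' >/dev/null
python3 -m handwheel '[0.708,-0.892,0,0,1,0.708,-0.892,0,0,1,0.708,-0.892,0,0,1,0.708,-0.892,0,0,1]' >/dev/null
python3 -m handwheel '[0.708,-0.892,0,0,1,0.708,-0.892,0,0,1,0.708,-0.892,0,0,1,0.708,-0.892,0,0,1,0.708,-0.892,0,0,1]'
cat >> h.py <<'E'
def clips(n,save=None):
    p,d,K,T=cam(n); f=5 if n=="top" else 2
    if save: cv2.imwrite(save,p[...,::-1])
    P=cv2.resize(p,None,fx=f,fy=f,interpolation=cv2.INTER_CUBIC)
    hsv=cv2.cvtColor(P,cv2.COLOR_RGB2HSV);h,s,v=[hsv[...,i].astype(int) for i in range(3)]
    br=(h>8)&(h<28)&(s>150)&(v>110)
    dots=[]
    for c,st,l in blobs(br,10*f,150*f*f):
        # brass dot: surrounded by grey
        ring=cv2.dilate(l.astype(np.uint8),np.ones((3*f,3*f)))>0; ring&=~(cv2.dilate(l.astype(np.uint8),np.ones((f,f)))>0)
        if np.median(s[ring])<115: dots.append(((c+.5)/f-.5,np.median(v[ring]),st[4]))
    out=[]
    for i,(a,va,_) in enumerate(dots):
        for j,(b,vb,_) in enumerate(dots):
            if i==j: continue
            A=onplane(a,30,K,T)[0];B=onplane(b,34.5,K,T)[0];L=np.hypot(*(B-A)[:2])
            if 38<L<53 and va<vb-8:
                out.append((A[:2].round(1),B[:2].round(1),round(float(np.degrees(np.arctan2(*(B-A)[1::-1]))),1),round(float(L),1)))
    return out,dots
E
python3 - <<'E'
from h import *
for n in("top","wrist"):
    o,d=clips(n,f"pics/{n}1.png")
    print(n,len(d),[ (x[0].round().tolist(),x[1],x[2]) for x in d]); [print(x) for x in o]
E
```

```text
t: 0.55
position: [222.6, -424.9, 205.6]
tcp_rot: [[1.0, 0.004, 0.0], [0.004, -1.0, 0.0], [0.0, -0.0, -1.0]]
ft_force: [0.2, -0.1, -0.3]
gripper_width: 65.6
grip_force: 0.0
t: 0.95
position: [306.6, -318.8, 205.5]
tcp_rot: [[1.0, 0.003, 0.0], [0.003, -1.0, 0.0], [0.0, -0.0, -1.0]]
ft_force: [-0.3, -0.3, 0.1]
gripper_width: 33.2
grip_force: 0.0
t: 2.25
position: [559.8, -1.3, 204.8]
tcp_rot: [[1.0, -0.0, -0.001], [-0.0, -1.0, -0.0], [-0.001, 0.0, -1.0]]
ft_force: [0.4, -1.6, 0.1]
gripper_width: 0.6
grip_force: 0.0
top 5 [([296.0, 180.0], np.float64(64.0), np.int32(109)), ([305.0, 195.0], np.float64(103.0), np.int32(133)), ([195.0, 232.0], np.float64(105.0), np.int32(116)), ([205.0, 246.0], np.float64(71.0), np.int32(139)), ([311.0, 249.0], np.float64(90.0), np.int32(157))]
(array([ 640.1, -121.5]), array([ 600.1, -144.6]), -150.1, 46.2)
(array([466.8, 118. ]), array([503.3, 145.5]), 37.1, 45.8)
wrist 6 [([356.0, 109.0], np.float64(132.0), np.int32(119)), ([232.0, 113.0], np.float64(172.5), np.int32(188)), ([373.0, 144.0], np.float64(167.0), np.int32(181)), ([132.0, 223.0], np.float64(156.5), np.int32(149)), ([157.0, 250.0], np.float64(117.5), np.int32(80)), ([373.0, 256.0], np.float64(147.0), np.int32(142))]
(array([ 638.8, -119.9]), array([ 600. , -141.2]), -151.3, 44.3)
(array([464.7, 120.2]), array([503.3, 146.3]), 34.0, 46.6)
```

View pics/wrist1.png

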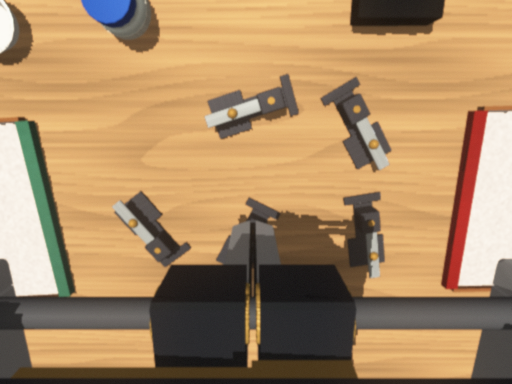

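The wrist view shows clip A's heel at (271,100) and rivet at (232,113). For E they are at (371,223) and (374,256). The gripper hides D.

```bash
cat >> h.py <<'E'
def refine(p,uv,r):
    f=4;P=cv2.resize(p,None,fx=f,fy=f,interpolation=cv2.INTER_CUBIC);hsv=cv2.cvtColor(P,cv2.COLOR_RGB2HSV).astype(int)
    yy,xx=np.mgrid[:P.shape[0],:P.shape[1]];x=(xx+.5)/f-.5;y=(yy+.5)/f-.5
    m=(np.hypot(x-uv[0],y-uv[1])<r)&(hsv[...,1]>125)&(hsv[...,0]<30)
    return (np.array([x[m].mean(),y[m].mean()]),int(m.sum())) if m.sum()>5 else (np.array(uv,float),0)
def pair(n,hs,rs,im=None,r=None):
    p,d,K,T=im or cam(n); r=r or (3 if n=="top" else 6)
    a,na=refine(p,hs,r);b,nb=refine(p,rs,r)
    A=onplane(a,30,K,T)[0,:2];B=onplane(b,34.5,K,T)[0,:2];v=B-A
    return A.round(1),B.round(1),round(float(np.degrees(np.arctan2(v[1],v[0]))),1),round(float(np.hypot(*v)),1),na,nb
E
python3 - <<'E'
from h import *
im=cam("top")
for k,a,b in(("A",(260.4,177.4),(244,182)),("B",(296.8,180.6),(306,195.4)),("C",(206,246.6),(195.4,232.2)),("D",(253.4,236.6),(245.2,252.6)),("E",(309,232.4),(312,250))): print("top",k,*pair("top",a,b,im))
im=cam("wrist")
for k,a,b in(("A",(271,100),(232,113)),("B",(356,109),(373,144)),("C",(157,250),(132,223)),("E",(371,223),(374,256))): print("wr",k,*pair("wrist",a,b,im))
E
```

```text
top A [647.7 -21.4] [634.5  17.4] 108.7 41.0 10 0
top B [ 639.5 -121.3] [ 600.  -144.6] -149.5 45.9 137 140
top C [466.5 117.5] [503.2 145.2] 37.0 46.0 177 127
top D [487.4  -6.9] [449.7  14. ] 151.0 43.1 6 0
top E [ 502.2 -151.6] [ 457.6 -157.9] -171.9 45.0 133 189
wr A [648.2 -22.6] [634.4  21.1] 107.5 45.9 694 940
wr B [ 638.9 -119.9] [ 599.9 -141.4] -151.2 44.5 711 948
wr C [464.8 120.2] [503.3 146.4] 34.2 46.6 502 785
wr E [ 501.3 -150.3] [ 458.6 -155.6] -172.9 42.9 511 773
```

```bash
python3 -m handwheel '[0.62,-0.175,0.8,0,1,0.62,-0.175,0.8,0,1,0.62,-0.175,0.8,0,1,0.62,-0.175,0.8,0,1]' >/dev/null
python3 -m handwheel '[0,0,0.45,0,1,0,0,0.45,0,1,0,0,0.5,0,1,0,0,0.55,0,1,0,0,0.55,0,1,0,0,0.55,0,1]' | egrep 'pos|ft'
for i in 1 2 3; do python3 -m handwheel '[0,0,0.0083,0,1,0,0,0.0083,0,1]' | egrep 'pos|ft'; done
```

```text
position: [634.8, 21.0, 44.8]
ft_force: [0.6, 0.1, -0.4]
position: [634.5, 21.1, 42.9]
ft_force: [-0.5, -0.5, -0.2]
position: [634.3, 21.1, 41.4]
ft_force: [-0.2, -0.0, -0.5]
position: [634.3, 21.1, 40.3]
ft_force: [0.0, -0.3, -0.1]
```

```bash
for i in 1 2 3 4 5; do python3 -m handwheel '[0,0,0.0083,0,1,0,0,0.0083,0,1]' | egrep 'pos|ft'; done
```

```text
position: [634.3, 21.1, 39.3]
ft_force: [0.4, 0.2, 0.3]
position: [634.3, 21.1, 38.3]
ft_force: [0.9, -0.1, 0.2]
position: [634.3, 21.1, 37.3]
ft_force: [0.6, 0.3, 0.8]
position: [634.3, 21.1, 36.3]
ft_force: [0.6, -0.3, 1.0]
position: [634.3, 21.1, 35.3]
ft_force: [0.2, -0.2, 0.6]
```

```bash
for i in 1 2 3; do python3 -m handwheel '[0,0,0.0083,0,1,0,0,0.0083,0,1]' | egrep 'pos|ft'; done
```

```text
position: [634.4, 21.2, 34.6]
ft_force: [-0.9, -0.3, 2.6]
position: [634.4, 21.3, 33.7]
ft_force: [-2.0, 1.3, 4.0]
position: [634.4, 21.3, 32.7]
ft_force: [-2.5, 2.9, 4.7]
```

```bash
for i in 1 2; do python3 -m handwheel '[0,0,0.0083,0,1,0,0,0.0083,0,1]' | egrep 'pos|ft'; done
```

```text
position: [634.4, 21.4, 31.8]
ft_force: [-3.1, 2.6, 5.7]
position: [634.4, 21.5, 31.0]
ft_force: [-4.0, 3.4, 7.3]
```

```bash
python3 -m handwheel '[0,0,0.006,0,1,0,0,0.006,0,1]' | egrep 'pos|ft'; for i in 1 2 3; do python3 -m handwheel '[0,0,-0.0083,0,1,0,0,-0.0083,0,1]' | egrep 'pos|ft'; done
```

```text
position: [634.4, 21.6, 30.4]
ft_force: [-3.7, 3.4, 8.9]
position: [634.4, 21.3, 31.0]
ft_force: [-1.7, 3.1, 5.9]
position: [634.4, 21.1, 31.8]
ft_force: [0.5, 1.9, 4.3]
position: [634.4, 20.9, 32.7]
ft_force: [0.4, 0.3, 2.5]
```

```bash
python3 -m handwheel '[0,0,-0.225,0,1,-0.143,0.683,-0.225,0,1,-0.143,0.683,-0.225,0,1,-0.143,0.683,-0.225,0,1]' | egrep 'pos|ft'
python3 -m handwheel '[-0.143,0.683,0,0,1,-0.143,0.683,0,0,1,-0.143,0.683,0,0,1,-0.143,0.683,0.1,0,1,-0.143,0.683,0.18,0,1,-0.143,0.683,0.18,0,1,-0.143,0.683,0.18,0,1]' | egrep 'pos|ft'
for i in 1 2 3; do python3 -m handwheel '[0,0,0.0083,0,1,0,0,0.0083,0,1]' | egrep 'pos|ft'; done
```

```text
position: [616.3, -64.5, 59.6]
ft_force: [0.2, -0.0, -0.6]
position: [600.0, -141.8, 37.6]
ft_force: [-0.5, -0.1, 0.0]
position: [600.1, -142.5, 37.3]
ft_force: [-0.7, -0.7, 0.4]
position: [600.0, -142.8, 36.2]
ft_force: [-0.1, 0.0, -0.1]
position: [600.0, -142.8, 35.2]
ft_force: [0.2, 0.0, 0.8]
```

```bash
for i in 1 2 3; do python3 -m handwheel '[0,0,0.0083,0,1,0,0,0.0083,0,1]' | egrep 'pos|ft'; done
```

```text
position: [600.1, -142.9, 34.4]
ft_force: [-0.9, 0.8, 3.4]
position: [599.9, -143.0, 33.3]
ft_force: [-2.9, -1.0, 4.3]
position: [599.8, -143.0, 32.2]
ft_force: [-2.7, -1.6, 5.1]
```

```bash
for i in 1 2 3; do python3 -m handwheel '[0,0,0.0083,0,1,0,0,0.0083,0,1]' | egrep 'pos|ft'; done
```

```text
position: [599.8, -143.1, 31.2]
ft_force: [-3.0, -1.8, 4.8]
position: [599.8, -143.1, 30.2]
ft_force: [-2.9, -1.9, 5.3]
position: [599.7, -143.1, 29.2]
ft_force: [-4.5, -1.9, 5.4]
```

```bash
for i in 1 2 3; do python3 -m handwheel '[0,0,0.0083,0,1,0,0,0.0083,0,1]' | egrep 'pos|ft'; done
```

```text
position: [599.7, -143.1, 28.2]
ft_force: [-4.0, -3.0, 6.2]
position: [599.7, -143.1, 27.3]
ft_force: [-4.1, -1.4, 7.1]
position: [599.7, -143.1, 26.3]
ft_force: [-3.8, -2.5, 6.2]
```

```bash
python3 -m handwheel '[0,0,0.008,0,1,0,0,0.008,0,1]' | egrep 'pos|ft';for i in 1 2; do python3 -m handwheel '[0,0,-0.0083,0,1,0,0,-0.0083,0,1]' | egrep 'pos|ft'; done
```

```text
position: [599.8, -143.1, 25.4]
ft_force: [-3.8, -2.2, 5.8]
position: [600.0, -142.7, 26.0]
ft_force: [0.2, -0.3, -0.5]
position: [600.0, -142.7, 27.2]
ft_force: [0.6, 0.3, -0.7]
```

```bash
python3 -m handwheel '[0,0,-0.275,0,1,-0.592,0.058,-0.275,0,1,-0.592,0.058,-0.275,0,1,-0.592,0.058,-0.275,0,1]' >/dev/null
python3 -m handwheel '[-0.592,0.058,0,0,1,-0.592,0.058,0,0,1,-0.592,0.058,0,0,1,-0.592,0.058,0.1,0,1,-0.592,0.058,0.19,0,1,-0.592,0.058,0.19,0,1,-0.592,0.058,0.19,0,1]' | egrep 'pos|ft'
for i in 1 2 3 4 5; do python3 -m handwheel '[0,0,0.0083,0,1,0,0,0.0083,0,1]' | egrep 'pos|ft'; done
```

```text
position: [458.1, -156.5, 36.8]
ft_force: [-0.5, -1.4, -0.4]
position: [458.1, -156.7, 36.5]
ft_force: [0.8, 0.1, 0.1]
position: [457.9, -156.7, 35.5]
ft_force: [0.2, -0.8, -0.0]
position: [458.0, -156.8, 34.6]
ft_force: [0.2, -0.0, 2.5]
position: [457.9, -156.8, 33.5]
ft_force: [-1.0, 0.5, 3.2]
position: [457.8, -156.8, 32.5]
ft_force: [-3.2, -1.5, 6.1]
```

```bash
for i in 1 2 ; do python3 -m handwheel '[0,0,0.0075,0,1,0,0,0.0075,0,1]' | egrep 'pos|ft'; done
```

```text
position: [457.7, -156.8, 31.7]
ft_force: [-3.2, -0.9, 6.4]
position: [457.7, -156.8, 30.8]
ft_force: [-4.6, -0.8, 8.6]
```

```bash
for i in 1 2 ; do python3 -m handwheel '[0,0,-0.0083,0,1,0,0,-0.0083,0,1]' | egrep 'pos|ft'; done
python3 -m handwheel '[0,0,-0.3,0,1,-0.29,-0.7,-0.66,0,1,-0.29,-0.7,-0.66,0,1,-0.29,-0.7,-0.66,0,1]' >/dev/null
python3 -m handwheel '[-0.29,-0.7,0,0,1,-0.29,-0.7,0,0,1,-0.29,-0.7,0,0,1,-0.29,-0.7,0,0,1]' | egrep 'pos|ft'
python3 - <<'E'
from h import *
p,d,K,T=cam("wrist"); cv2.imwrite("pics/w2.png",p[...,::-1]); print(bot.state()["position"],proj([[450,14,34.5],[487.4,-6.9,30]],K,T))
E
```

```text
position: [457.8, -156.7, 31.7]
ft_force: [-1.8, -0.7, 3.6]
position: [458.0, -156.7, 32.7]
ft_force: [-0.5, -0.2, 1.1]
position: [388.6, 11.5, 111.9]
ft_force: [-0.6, -0.7, -0.5]
[388.82200194  10.91632558 111.82519238] [[249.55200885 129.31402288]
 [275.1221325   82.44141478]]
```

View pics/w2.png

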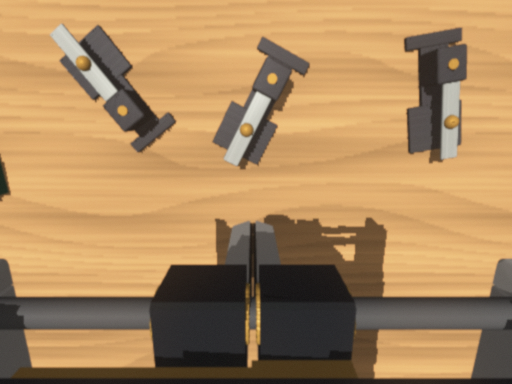

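The close view shows D's rivet at (246,130) and heel at (272,78). C's are at (83,62) and (122,110), and E's at (452,122) and (454,63).

```bash
python3 - <<'E'
from h import *
im=cam("wrist")
for k,a,b in(("D",(272,78),(246,130)),("C",(122,110),(83,62)),("E",(454,63),(452,122))): print(k,*pair("wrist",a,b,im,7))
print(bot.state()["position"])
E
```

```text
D [490.6  -4.1] [449.8  16.9] 152.7 45.8 1362 1845
C [465.2 120.6] [501.6 145.7] 34.5 44.2 1316 2020
E [ 502.1 -150.4] [ 456.8 -154.2] -175.2 45.5 1480 1953
[388.8461644   10.59979574 111.77173248]
```

```bash
python3 -m handwheel '[0.508,-0.05,0.4,0,1,0.508,-0.05,0.4,0,1,0.508,-0.05,0.5,0,1,0.508,-0.05,0.62,0,1,0.508,-0.05,0.62,0,1,0.508,-0.05,0.62,0,1]'| egrep 'pos|ft'
for i in 1 2 3 4 5; do python3 -m handwheel '[0,0,0.0083,0,1,0,0,0.0083,0,1]' | egrep 'pos|ft'; done
```

```text
position: [449.2, 16.7, 37.6]
ft_force: [-0.1, -0.4, -1.0]
position: [449.5, 17.1, 37.0]
ft_force: [-0.9, 0.1, 0.7]
position: [449.3, 17.3, 35.6]
ft_force: [0.1, 0.3, -0.7]
position: [449.4, 17.3, 34.6]
ft_force: [-0.3, 0.2, 1.4]
position: [449.3, 17.3, 33.5]
ft_force: [-1.0, 1.1, 4.2]
position: [449.2, 17.4, 32.4]
ft_force: [-1.6, 1.5, 4.3]
```

```bash
for i in 1 2 ; do python3 -m handwheel '[0,0,0.0083,0,1,0,0,0.0083,0,1]' | egrep 'pos|ft'; done
```

```text
position: [449.1, 17.4, 31.4]
ft_force: [-3.3, 2.2, 5.4]
position: [449.1, 17.5, 30.4]
ft_force: [-3.0, 2.9, 5.3]
```

```bash
for i in 1 2 3; do python3 -m handwheel '[0,0,0.0083,0,1,0,0,0.0083,0,1]' | egrep 'pos|ft'; done
```

```text
position: [449.0, 17.5, 29.4]
ft_force: [-3.3, 2.2, 5.2]
position: [449.0, 17.5, 28.4]
ft_force: [-2.9, 1.7, 6.6]
position: [449.0, 17.5, 27.5]
ft_force: [-3.6, 0.9, 5.7]
```

Burnt. One more millimetre, then release and move on to C (502,146).

```bash
python3 -m handwheel '[0,0,0.0083,0,1,0,0,0.0083,0,1]' | egrep 'pos|ft'; python3 -m handwheel '[0,0,0.0083,0,1,0,0,0.0083,0,1]' | egrep 'pos|ft'; python3 -m handwheel '[0,0,-0.0083,0,1,0,0,-0.0083,0,1]' | egrep 'pos|ft'
python3 -m handwheel '[0,0,-0.275,0,1,0.22,-0.535,-0.275,0,1,0.22,-0.535,-0.275,0,1,0.22,-0.535,-0.275,0,1]' >/dev/null
python3 -m handwheel '[0.22,-0.535,0,0,1,0.22,-0.535,0,0,1,0.22,-0.535,0,0,1,0.22,-0.535,0.1,0,1,0.22,-0.535,0.19,0,1,0.22,-0.535,0.19,0,1,0.22,-0.535,0.19,0,1]' | egrep 'pos|ft'
for i in 1 2 3; do python3 -m handwheel '[0,0,0.0083,0,1,0,0,0.0083,0,1]' | egrep 'pos|ft'; done
```

```text
position: [449.0, 17.5, 26.5]
ft_force: [-3.1, 2.2, 6.1]
position: [449.1, 17.5, 25.5]
ft_force: [-3.3, 1.6, 7.0]
position: [449.3, 17.3, 26.4]
ft_force: [-0.1, 0.3, -0.0]
position: [501.8, 144.9, 36.3]
ft_force: [0.1, 0.3, 0.1]
position: [502.2, 145.5, 35.8]
ft_force: [0.2, 0.4, 0.2]
position: [502.1, 145.7, 34.7]
ft_force: [-0.3, 0.0, -0.3]
position: [502.3, 145.8, 33.9]
ft_force: [-0.5, 1.2, 2.8]
```

```bash
for i in 1 2 3; do python3 -m handwheel '[0,0,0.0083,0,1,0,0,0.0083,0,1]' | egrep 'pos|ft'; done
```

```text
position: [502.4, 145.8, 32.9]
ft_force: [0.3, 0.0, 4.9]
position: [502.5, 145.9, 32.1]
ft_force: [-0.7, 0.7, 6.8]
position: [502.6, 145.9, 31.2]
ft_force: [-0.2, 0.6, 6.2]
```

```bash
python3 -m handwheel '[0,0,0.007,0,1,0,0,0.007,0,1]' | egrep 'pos|ft'; for i in 1 2; do python3 -m handwheel '[0,0,-0.0083,0,1,0,0,-0.0083,0,1]' | egrep 'pos|ft'; done
```

```text
position: [502.6, 145.9, 30.4]
ft_force: [-1.6, 1.0, 8.0]
position: [502.5, 145.9, 31.2]
ft_force: [1.1, 0.3, 5.2]
position: [502.2, 145.7, 31.9]
ft_force: [1.1, 1.8, 3.7]
```

```bash
python3 -m handwheel '[0,0,-0.3,0,1,-0.75,0.525,-0.65,-0.194,0,-0.75,0.525,-0.65,-0.194,0,-0.75,0.525,-0.65,-0.194,0,-0.75,0.525,-0.65,-0.194,0,-0.75,0.525,-0.65,-0.194,0,-0.75,0.525,-0.65,-0.194,0]' 60| egrep 'pos|ft|wid'
cat >> h.py <<'E'
def look(hw,rw,r=7,save=None,im=None):
    """refine a clip from world guesses; report move in tool axes"""
    im=im or cam("wrist"); p,d,K,T=im
    if save: cv2.imwrite(save,p[...,::-1])
    g=proj([[*hw,30],[*rw,34.0]],K,T); print("px",g.round().tolist())
    o=pair("wrist",g[0],g[1],im,r)
    print(*o)
    s=bot.state();R=s["tcp_rot"];e=R.T@(np.array([*o[0],0])-s["position"])
    print("pos",s["position"].round(1),"yaw",np.degrees(np.arctan2(R[1,0],R[0,0])).round(1),"tool shift/120",(e/120).round(3))
E
python3 - <<'E'
from h import *
look((465,120.6),(502,145.7),12,"pics/c3.png")
E
```

```text
position: [412.0, 82.7, 109.6]
ft_force: [1.3, -0.6, -0.6]
gripper_width: 44.3
px [[252.0, 125.0], [252.0, 67.0]]
[465.2 120.2] [501.4 147.7] 37.3 45.4 1244 2072
pos [412.1  82.8 109.5] yaw 34.7 tool shift/120 [ 0.542 -0.004  0.912]
```

View pics/c3.png

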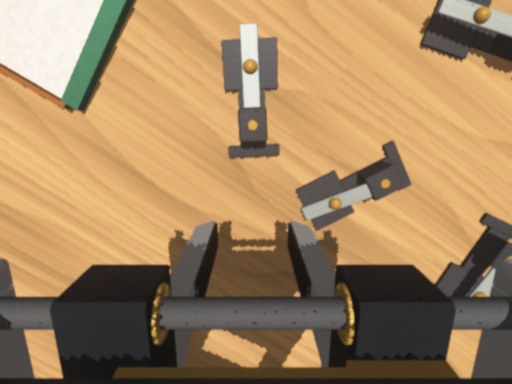

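```bash
python3 -m handwheel '[0.542,0,0,-0.012,0,0.542,0,0.2,-0.012,0,0.542,0,0.4,-0.012,0,0.542,0,0.6,-0.012,0,0.542,0,0.75,-0.012,0,0.542,0,0.88,-0.012,0,0.542,0,0.88,-0.012,0,0.542,0,0.88,-0.012,0]' | egrep 'pos|ft|wid'
python3 -m handwheel '[0,0,0,0,1,0,0,0,0,1,0,0,0,0,1,0,0,0,0,1,0,0,0,0,1]' 25| egrep 'pos|ft|wid|grip'
```

```text
position: [465.5, 120.0, 4.3]
ft_force: [0.6, 0.1, -0.3]
gripper_width: 47.3
position: [465.7, 120.0, 4.8]
ft_force: [-2.5, -1.0, 6.8]
gripper_width: 23.5
grip_force: 25.0
```

```bash
python3 -m handwheel '[0,0,-0.3,0,1,0,0,-0.6,0,1,0,0,-0.9,0,1,0,0,-0.9,0,1]' >/dev/null
python3 -m handwheel '[0.8,-0.505,0,-0.313,1,0.8,-0.505,0,-0.313,1,0.8,-0.505,0,-0.313,1,0.8,-0.505,0,-0.313,1,0.8,-0.505,0,-0.313,1,0.8,-0.505,0,-0.313,1,0.8,-0.505,0,-0.313,1,0.8,-0.505,0,-0.313,1,0.8,-0.505,0,-0.313,1]' | egrep -A3 'pos|ft|wid|grip'
python3 - <<'E'
from h import *
p,d,K,T=cam("wrist"); cv2.imwrite("pics/t4.png",p[...,::-1])
print(bot.state()["position"],proj([[504,340,4]],K,T))
E
```

```text
position: [505.3, 226.0, 111.5]
tcp_rot: [[-0.057, 0.998, -0.001], [0.998, 0.057, -0.0], [-0.0, -0.001, -1.0]]
ft_force: [-0.4, -0.3, -1.3]
gripper_width: 23.8
grip_force: 25.0
[505.33743921 226.03793364 111.70900533] [[259.11503541  68.25148364]]
```

View pics/t4.png

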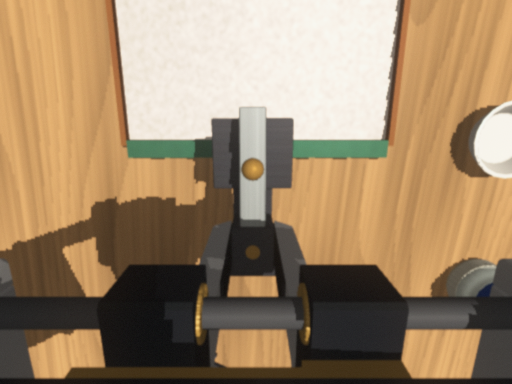

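The green edge runs level from (127,149) to (388,149), so the tool yaw matches the tray. The held clip hangs straight.

```bash
python3 - <<'E'
from h import *
p,d,K,T=cam("wrist")
hsv=cv2.cvtColor(p,cv2.COLOR_RGB2HSV).astype(int)
m=(hsv[...,0]>60)&(hsv[...,0]<100)&(hsv[...,1]>100)&(hsv[...,2]>50); m[200:]=0
ys,xs=np.nonzero(m);print(xs.min(),xs.max(),ys.min(),ys.max())
L=[np.mean(ys[(xs>130)&(xs<170)]),np.mean(ys[(xs>340)&(xs<380)])]
q=onplane([[150,L[0]],[360,L[1]]],12,K,T)[:,:2];v=q[0]-q[1]
q2=onplane([[xs.min(),149],[xs.max(),149]],12,K,T)[:,:2]
print("edge pts",q,"ends",q2,"yaw",np.degrees(np.arctan2(v[1],v[0])))
c=q2.mean(0)
E
```

```text
Traceback (most recent call last):
ValueError: zero-size array to reduction operation minimum which has no identity
```

```bash
python3 - <<'E'
from h import *
p,d,K,T=cam("wrist"); print(p[149,150],p[149,360],p.mean())
m=(p[...,1].astype(int)>p[...,0].astype(int)+25)&(p[...,1].astype(int)>p[...,2].astype(int)+8); m[200:]=0
ys,xs=np.nonzero(m);print(len(xs))
L=[np.mean(ys[(xs>130)&(xs<170)]),np.mean(ys[(xs>340)&(xs<380)])]
q=onplane([[150,L[0]],[360,L[1]]],12,K,T)[:,:2];v=q[0]-q[1]
q2=onplane([[xs.min(),149],[xs.max(),149]],12,K,T)[:,:2]
print("edge pts",q,"ends",q2,"yaw",np.degrees(np.arctan2(v[1],v[0])),xs.min(),xs.max())
E
```

```text
[ 80 127  95] [ 96 146 112] 133.1559804280599
2608
edge pts [[407.8080601  264.23030129]
 [601.48065225 275.35033168]] ends [[386.5719442  262.53170423]
 [625.50373489 276.46229218]] yaw -176.7138765128591 127 386
```

```bash
python3 -m handwheel '[0.77,-0.64,0,0,1,0.77,-0.64,0,0,1,0.77,-0.64,0.2,0,1,0.77,-0.64,0.5,0,1,0.77,-0.64,0.7,0,1,0.77,-0.64,0.8,0,1,0.77,-0.64,0.855,0,1,0.77,-0.64,0.855,0,1,0.77,-0.64,0.855,0,1]' | egrep 'pos|ft|wid'
python3 -m handwheel '[0,0,0,0,0,0,0,0,0,0,0,0,0,0,0,0,0,-0.3,0,0,0,0,-0.7,0,0,0,0,-0.7,0,0,0,0,-0.7,0,0]' | egrep 'pos|ft|wid|grip'
```

```text
position: [424.0, 314.1, 10.6]
ft_force: [0.2, -0.1, -2.0]
gripper_width: 23.9
position: [423.8, 314.0, 94.5]
ft_force: [0.1, 0.4, -0.7]
gripper_width: 46.9
grip_force: 0.0
```

```bash
python3 -m handwheel '[-0.857,0.46,-0.13,0,0,-0.857,0.46,-0.13,0,0,-0.857,0.46,-0.13,0,0]' >/dev/null
python3 -m handwheel '[-0.857,0.46,0,0,0,-0.857,0.46,0,0,0,-0.857,0.46,0,0,0]' >/dev/null
python3 -m handwheel '[-0.857,0.46,0,0,0,-0.857,0.46,0,0,0,-0.857,0.46,0,0,0]' >/dev/null
python3 -m handwheel '[-0.857,0.46,0,-0.082,0,-0.857,0.46,0,-0.082,0,-0.857,0.46,0,-0.082,0,-0.857,0.46,0,-0.082,0,-0.857,0.46,0,-0.082,0]' | egrep -A1 'pos|wid'
python3 - <<'E'
from h import *
look((648,-22.3),(634.4,20.5),12,"pics/a5.png")
E
```

```text
position: [667.5, -82.6, 108.0]
tcp_rot: [[-0.312, 0.95, -0.002], [0.95, 0.312, 0.001], [0.001, -0.002, -1.0]]
--
gripper_width: 47.2
grip_force: 0.0
px [[254.0, 128.0], [254.0, 70.0]]
[648.1 -22.5] [634.6  20.7] 107.4 45.3 1207 2145
pos [667.6 -82.2 108.5] yaw 108.2 tool shift/120 [0.523 0.002 0.904]
```

```bash
python3 -m handwheel '[0.523,0,0,0,0,0.523,0,0.2,0,0,0.523,0,0.4,0,0,0.523,0,0.6,0,0,0.523,0,0.75,0,0,0.523,0,0.87,0,0,0.523,0,0.87,0,0,0.523,0,0.87,0,0]' | egrep 'pos|ft|wid'
python3 -m handwheel '[0,0,0,0,1,0,0,0,0,1,0,0,0,0,1,0,0,0,0,1,0,0,0,0,1]' 25| egrep 'pos|ft|wid|grip'
python3 -m handwheel '[0,0,-0.3,0,1,0,0,-0.6,0,1,0,0,-0.9,0,1,0,0,-0.9,0,1]'| egrep 'pos|ft|wid|grip'
```

```text
position: [648.8, -23.5, 5.5]
ft_force: [-0.3, 0.1, 1.5]
gripper_width: 47.1
position: [649.0, -24.1, 5.4]
ft_force: [-1.4, -0.3, 4.2]
gripper_width: 23.6
grip_force: 24.9
position: [650.6, -24.3, 118.1]
ft_force: [0.2, -0.4, -3.1]
gripper_width: 23.6
grip_force: 24.9
```

```bash
python3 -m handwheel '[0.889,0.096,0,0.082,1,0.889,0.096,0,0.082,1,0.889,0.096,0,0.082,1]' >/dev/null
python3 -m handwheel '[0.678,-0.084,0,0,1,0.678,-0.084,0,0,1,0.678,-0.084,0,0,1]' >/dev/null
python3 -m handwheel '[0.678,-0.084,0,0,1,0.678,-0.084,0,0,1,0.678,-0.084,0,0,1]' >/dev/null
python3 -m handwheel '[0.678,-0.084,0,0,1,0.678,-0.084,0,0,1,0.678,-0.084,0,0,1,0.678,-0.084,0,0,1,0.678,-0.084,0,0,1]' | egrep -A3 'pos|wid'
```

```text
position: [582.2, 321.0, 112.4]
tcp_rot: [[-0.058, 0.998, -0.001], [0.998, 0.058, -0.001], [-0.001, -0.001, -1.0]]
ft_force: [-0.8, -0.2, -1.7]
gripper_width: 23.9
grip_force: 24.9
```

```bash
python3 -m handwheel '[0,0,0.3,0,1,0,0,0.6,0,1,0,0,0.8,0,1,0,0,0.857,0,1,0,0,0.857,0,1,0,0,0.857,0,1]' | egrep 'pos|ft|wid'
python3 -m handwheel '[0,0,0,0,0,0,0,0,0,0,0,0,0,0,0,0,0,-0.3,0,0,0,0,-0.8,0,0,0,0,-0.8,0,0,0,0,-0.8,0,0]' | egrep 'pos|ft|wid|grip'
python3 -m handwheel '[-0.964,-0.088,0,0,0,-0.964,-0.088,0,0,0,-0.964,-0.088,0,0,0]' >/dev/null
python3 -m handwheel '[-0.964,-0.088,0,0,0,-0.964,-0.088,0,0,0,-0.964,-0.088,0,0,0]' >/dev/null
python3 -m handwheel '[-0.964,-0.088,0,0,0,-0.964,-0.088,0,0,0,-0.964,-0.088,0,0,0]' >/dev/null
python3 -m handwheel '[-0.964,-0.088,0,-0.515,0,-0.964,-0.088,0,-0.515,0,-0.964,-0.088,0,-0.515,0,-0.964,-0.088,0,-0.515,0,-0.964,-0.088,0,-0.515,0,-0.964,-0.088,0,-0.515,0,-0.964,-0.088,0,-0.515,0,-0.964,-0.088,0,-0.515,0,-0.964,-0.088,0,-0.515,0,-0.964,-0.088,0,-0.515,0,-0.964,-0.088,0,-0.515,0,-0.964,-0.088,0,-0.515,0]' | egrep -A1 'pos|wid'
python3 - <<'E'
from h import *
look((502,-150.4),(457.3,-155.5),12,"pics/e6.png")
E
```

```text
position: [582.4, 321.8, 10.6]
ft_force: [0.2, 0.5, -1.6]
gripper_width: 23.6
position: [582.5, 323.2, 108.4]
ft_force: [0.5, -0.2, -0.0]
gripper_width: 46.8
grip_force: 0.0
position: [567.1, -140.7, 105.1]
tcp_rot: [[-0.994, -0.109, -0.001], [-0.109, 0.994, 0.001], [0.001, 0.001, -1.0]]
--
gripper_width: 46.5
grip_force: 0.0
px [[249.0, 126.0], [249.0, 67.0]]
[ 501.8 -149.5] [ 457.2 -157. ] -170.5 45.2 1221 2391
pos [ 567.1 -140.8  105.2] yaw -174.0 tool shift/120 [ 0.548 -0.016  0.877]
```

View pics/e6.png

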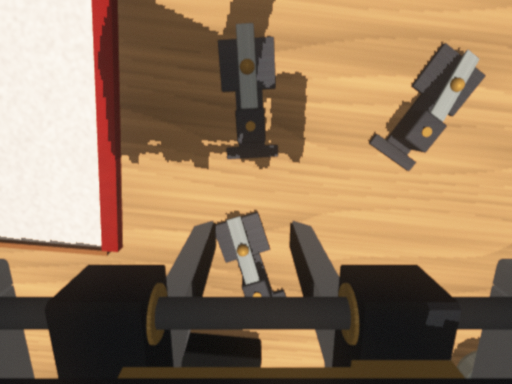

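The shaded clip E has its heel at (250,126) and rivet at (248,66), leaning slightly left. B lies below at (243,250), and D is on the right.

```bash
python3 -m handwheel '[0.548,-0.016,0,-0.014,0,0.548,-0.016,0.2,-0.014,0,0.548,-0.016,0.4,-0.014,0,0.548,-0.016,0.6,-0.014,0,0.548,-0.016,0.75,-0.014,0,0.548,-0.016,0.84,-0.014,0,0.548,-0.016,0.84,-0.014,0,0.548,-0.016,0.84,-0.014,0]' | egrep 'pos|ft|wid'
python3 -m handwheel '[0,0,0,0,1,0,0,0,0,1,0,0,0,0,1,0,0,0,0,1,0,0,0,0,1]' 25| egrep 'pos|ft|wid|grip'
python3 -m handwheel '[0,0,-0.3,0,1,0,0,-0.6,0,1,0,0,-0.9,0,1,0,0,-0.9,0,1,0,0,-0.9,0,1]'| egrep -A1 'pos|ft|wid|grip'
```

```text
position: [502.2, -150.5, 5.7]
ft_force: [0.2, -0.9, 0.0]
gripper_width: 46.9
position: [502.0, -150.6, 5.7]
ft_force: [-1.3, 1.2, 6.0]
gripper_width: 23.9
grip_force: 25.0
position: [501.7, -150.6, 113.1]
tcp_rot: [[-0.989, -0.15, 0.0], [-0.15, 0.989, -0.0], [-0.0, -0.0, -1.0]]
ft_force: [-0.7, 0.1, -2.6]
gripper_width: 23.8
grip_force: 25.0
```

```bash
python3 -m handwheel '[-0.145,0.956,0,0.529,1,-0.145,0.956,0,0.529,1,-0.145,0.956,0,0.529,1,-0.145,0.956,0,0.529,1,-0.145,0.956,0,0.529,1,-0.145,0.956,0,0.529,1,-0.145,0.956,0,0.529,1,-0.145,0.956,0,0.529,1,-0.145,0.956,0,0.529,1,-0.145,0.956,0,0.529,1,-0.145,0.956,0,0.529,1,-0.145,0.956,0,0.529,1]' >/dev/null
python3 -m handwheel '[0.978,0.061,0,0,1,0.978,0.061,0,0,1,0.978,0.061,0,0,1]' >/dev/null
python3 -m handwheel '[0.978,0.061,0,0,1,0.978,0.061,0,0,1,0.978,0.061,0,0,1]' >/dev/null
python3 -m handwheel '[0.978,0.061,0,0,1,0.978,0.061,0,0,1,0.978,0.061,0,0,1,0.978,0.061,0,0,1,0.978,0.061,0,0,1]' | egrep -A3 'pos|wid'
```

```text
position: [502.3, 317.4, 111.7]
tcp_rot: [[-0.06, 0.998, -0.002], [0.998, 0.06, -0.002], [-0.001, -0.002, -1.0]]
ft_force: [-0.1, -0.5, -2.7]
gripper_width: 23.8
grip_force: 25.0
```

```bash
python3 -m handwheel '[0,0,0.3,0,1,0,0,0.6,0,1,0,0,0.8,0,1,0,0,0.85,0,1,0,0,0.85,0,1,0,0,0.85,0,1]' | egrep 'pos|ft|wid'
python3 -m handwheel '[0,0,0,0,0,0,0,0,0,0,0,0,0,0,0,0,0,-0.3,0,0,0,0,-0.8,0,0,0,0,-0.8,0,0,0,0,-0.8,0,0]' | egrep 'pos|ft|wid|grip'
python3 -m handwheel '[-0.731,-0.343,0,0,0,-0.731,-0.343,0,0,0,-0.731,-0.343,0,0,0]' >/dev/null
python3 -m handwheel '[-0.731,-0.343,0,0,0,-0.731,-0.343,0,0,0,-0.731,-0.343,0,0,0]' >/dev/null
python3 -m handwheel '[-0.731,-0.343,0,0.335,0,-0.731,-0.343,0,0.335,0,-0.731,-0.343,0,0.335,0,-0.731,-0.343,0,0.335,0,-0.731,-0.343,0,0.335,0,-0.731,-0.343,0,0.335,0,-0.731,-0.343,0,0.335,0,-0.731,-0.343,0,0.335,0]' >/dev/null
python3 -m handwheel '[0,0,0,0.335,0,0,0,0,0.335,0,0,0,0,0.335,0,0,0,0,0.335,0,0,0,0,0.335,0,0,0,0,0.335,0,0,0,0,0.335,0,0,0,0,0.335,0,0,0,0,0.335,0]' | egrep -A1 '^t|pos|wid'
python3 - <<'E'
from h import *
look((490.6,-4.1),(449.8,16.9),9,"pics/d7.png")
E
```

```text
position: [503.2, 317.2, 11.6]
ft_force: [-0.0, 0.1, -2.0]
gripper_width: 23.6
position: [503.6, 318.7, 109.4]
ft_force: [-0.9, 0.5, -0.4]
gripper_width: 46.8
grip_force: 0.0
t: 41.65
position: [395.2, 48.4, 106.9]
tcp_rot: [[0.893, -0.451, -0.001], [-0.451, -0.893, 0.0], [-0.001, 0.0, -1.0]]
ft_force: [-0.0, -0.5, -0.2]
gripper_width: 47.0
grip_force: 0.0
px [[257.0, 68.0], [256.0, 128.0]]
[490.6  -4.1] [450.9  16.5] 152.5 44.8 1446 1824
pos [395.2  48.4 107. ] yaw -26.8 tool shift/120 [0.907 0.031 0.891]
```

View pics/d7.png

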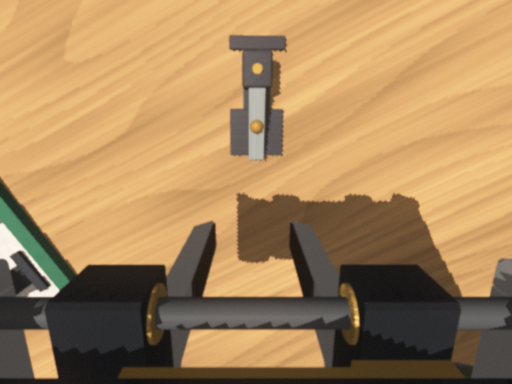

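D is in line ahead of the gripper, with its heel at (257,68) and rivet at (256,127).

```bash
python3 -m handwheel '[0.907,0.031,0,0.003,0,0.907,0.031,0,0.003,0,0.907,0.031,0,0.003,0,0.907,0.031,0.3,0.003,0,0.907,0.031,0.5,0.003,0,0.907,0.031,0.7,0.003,0,0.907,0.031,0.8,0.003,0,0.907,0.031,0.85,0.003,0,0.907,0.031,0.85,0.003,0,0.907,0.031,0.85,0.003,0]' | egrep 'pos|ft|wid'
python3 -m handwheel '[0,0,0,0,1,0,0,0,0,1,0,0,0,0,1,0,0,0,0,1,0,0,0,0,1]' 25| egrep 'pos|ft|wid|grip'
python3 -m handwheel '[0,0,-0.3,0,1,0,0,-0.6,0,1,0,0,-0.9,0,1,0,0,-0.9,0,1,0,0,-0.9,0,1]'| egrep -A1 'pos|ft|wid|grip'
```

```text
position: [490.8, -4.8, 6.1]
ft_force: [-0.6, -0.1, 0.2]
gripper_width: 46.9
position: [490.5, -4.9, 5.6]
ft_force: [-0.5, 0.4, 5.2]
gripper_width: 24.3
grip_force: 25.0
position: [490.1, -4.9, 112.9]
tcp_rot: [[0.885, -0.465, 0.0], [-0.465, -0.885, -0.0], [0.0, -0.0, -1.0]]
ft_force: [0.2, 0.7, -3.1]
gripper_width: 23.7
grip_force: 25.0
```

```bash
python3 -m handwheel '[0.539,0.865,0,-0.33,1,0.539,0.865,0,-0.33,1,0.539,0.865,0,-0.33,1,0.539,0.865,0,-0.33,1,0.539,0.865,0,-0.33,1,0.539,0.865,0,-0.33,1,0.539,0.865,0,-0.33,1,0.539,0.865,0,-0.33,1]' >/dev/null
python3 -m handwheel '[-0.47,0.904,0,-0.33,1,-0.47,0.904,0,-0.33,1,-0.47,0.904,0,-0.33,1,-0.47,0.904,0,-0.33,1,-0.47,0.904,0,-0.33,1,-0.47,0.904,0,-0.33,1,-0.47,0.904,0,-0.33,1,-0.47,0.904,0,-0.33,1]' >/dev/null
python3 -m handwheel '[-1,0.056,0,0,1,-1,0.056,0,0,1,-1,0.056,0,0,1,-1,0.056,0,0,1,-1,0.056,0,0,1]'  | egrep -A3 'pos|wid'
python3 - <<'E'
from h import *
p,d,K,T=cam("wrist"); cv2.imwrite("pics/r8.png",p[...,::-1])
q=p.astype(int);m=(q[...,0]>q[...,1]+60)&(q[...,1]<60)&(q[...,2]<60);m[215:]=0
b=max(blobs(m,50),key=lambda b:b[1][4]);ys,xs=np.nonzero(b[2]);print(b[1])
x0,x1=xs.min(),xs.max();f=np.polyfit(xs,ys,1)
P=onplane([[x0,np.polyval(f,x0)],[x1+1,np.polyval(f,x1)]],12,K,T)[:,:2];v=P[1]-P[0]
print(P,np.hypot(*v),"mid",P.mean(0),"edge yaw",np.degrees(np.arctan2(v[1],v[0])))
E
```

```text
position: [516.7, -368.1, 112.1]
tcp_rot: [[-0.014, 1.0, -0.001], [1.0, 0.014, 0.001], [0.001, -0.001, -1.0]]
ft_force: [0.3, -0.0, -2.7]
gripper_width: 23.4
grip_force: 25.0
[ 121   86  270   20 4375]
[[ 398.36399688 -279.22287781]
 [ 637.08223147 -274.23408145]] 238.7703574784601 mid [ 517.72311417 -276.72847963] edge yaw 1.1972079795687287
```

View pics/r8.png

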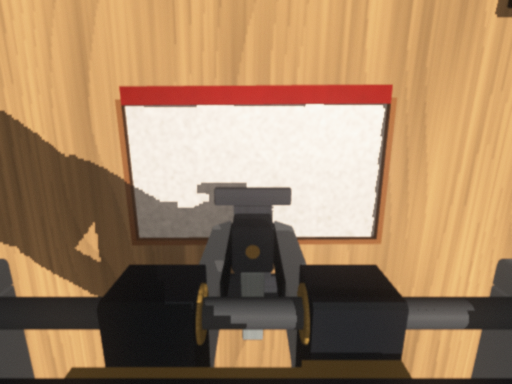

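The red edge runs from (121,96) to (391,96), and the held clip's heel bar points towards it, as it should.

```bash
python3 -m handwheel '[0.35,-0.437,0,-0.002,1,0.35,-0.437,0,-0.002,1,0.35,-0.437,0.3,-0.002,1,0.35,-0.437,0.5,-0.002,1,0.35,-0.437,0.7,-0.002,1,0.35,-0.437,0.8,-0.002,1,0.35,-0.437,0.855,-0.002,1,0.35,-0.437,0.855,-0.002,1,0.35,-0.437,0.855,-0.002,1]' | egrep 'pos|ft|wid'
python3 -m handwheel '[0,0,0,0,0,0,0,0,0,0,0,0,0,0,0,0,0,-0.3,0,0,0,0,-0.8,0,0,0,0,-0.8,0,0,0,0,-0.8,0,0]' | egrep -A1 'pos|ft|wid|grip'
```

```text
position: [464.4, -327.8, 11.6]
ft_force: [0.2, -0.2, -2.3]
gripper_width: 24.1
position: [464.7, -328.2, 108.7]
tcp_rot: [[-0.025, 1.0, 0.003], [1.0, 0.025, -0.003], [-0.003, 0.003, -1.0]]
ft_force: [-0.3, 0.3, -0.7]
gripper_width: 46.8
grip_force: 0.0
```

```bash
python3 -m handwheel '[0.634,0.34,0,0,0,0.634,0.34,0,0,0,0.634,0.34,0,0,0]' >/dev/null
python3 -m handwheel '[0.634,0.34,0,0.343,0,0.634,0.34,0,0.343,0,0.634,0.34,0,0.343,0,0.634,0.34,0,0.343,0,0.634,0.34,0,0.343,0,0.634,0.34,0,0.343,0,0.634,0.34,0,0.343,0,0.634,0.34,0,0.343,0,0.634,0.34,0,0.343,0]'  | egrep -A1 'pos|wid'
python3 - <<'E'
from h import *
look((639,-120.5),(600,-143),9,"pics/b9.png")
E
```

```text
position: [541.0, -173.8, 105.2]
tcp_rot: [[0.869, 0.494, -0.002], [0.494, -0.869, 0.001], [-0.001, -0.002, -1.0]]
--
gripper_width: 47.0
grip_force: 0.0
px [[256.0, 64.0], [256.0, 123.0]]
[ 638.1 -118.2] [ 600. -143.] -146.9 45.4 2369 0
pos [ 541.1 -173.8  105.4] yaw 29.7 tool shift/120 [0.932 0.    0.877]
```

View pics/b9.png

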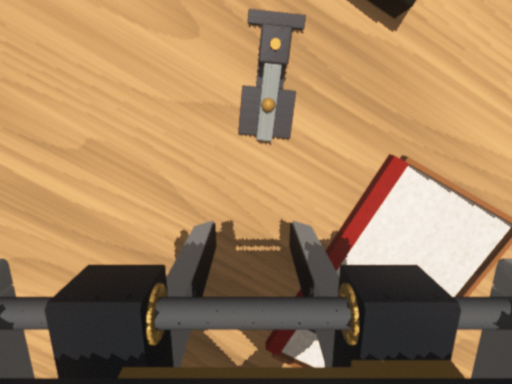

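B has been knocked aside. Its heel is now at (275,44) and its rivet at (267,104).

```bash
python3 - <<'E'
from h import *
im=cam("wrist"); K,T=im[2:]
o=pair("wrist",(275.5,44),(267.5,104),im,8);print(o)
h=o[0];r=refine(im[0],(267.5,104),8)[0];r=onplane(r,26,K,T)[0,:2];v=r-h;print("rivet@26",r,np.degrees(np.arctan2(v[1],v[0])),np.hypot(*v))
look(h,r,7,im=im)
E
```

```text
(array([ 659.2, -125.9]), array([ 617.3, -144. ]), -156.7, 45.6, 1642, 2033)
rivet@26 [ 617.67868595 -144.20582411] -156.20838426097717 45.377557416980466
px [[275.0, 44.0], [268.0, 105.0]]
[ 659.2 -125.9] [ 617.3 -144. ] -156.7 45.6 1642 2025
pos [ 541.3 -173.7  105.7] yaw 29.8 tool shift/120 [1.052 0.143 0.879]
```

```bash
python3 -m handwheel '[0.5,0,0,0,0,0.5,0,0,0,0]' >/dev/null
python3 -m handwheel '[0.552,0.143,0,0.034,0,0.552,0.143,0,0.034,0,0.552,0.143,0,0.034,0,0.552,0.143,0.3,0.034,0,0.552,0.143,0.5,0.034,0,0.552,0.143,0.7,0.034,0,0.552,0.143,0.78,0.034,0,0.552,0.143,0.84,0.034,0,0.552,0.143,0.84,0.034,0,0.552,0.143,0.84,0.034,0]' | egrep 'pos|ft|wid'
python3 -m handwheel '[0,0,0,0,1,0,0,0,0,1,0,0,0,0,1,0,0,0,0,1,0,0,0,0,1]' 25| egrep 'pos|ft|wid|grip'
python3 -m handwheel '[0,0,-0.3,0,1,0,0,-0.6,0,1,0,0,-0.9,0,1,0,0,-0.9,0,1,0,0,-0.9,0,1]'| egrep -A1 'pos|ft|wid|grip'
```

```text
position: [660.3, -126.1, 7.0]
ft_force: [0.1, 0.4, -0.7]
gripper_width: 46.9
position: [660.0, -125.9, 6.2]
ft_force: [-1.4, 0.1, 3.9]
gripper_width: 23.8
grip_force: 25.0
position: [659.8, -125.8, 113.6]
tcp_rot: [[0.917, 0.4, 0.0], [0.4, -0.917, 0.0], [0.0, 0.0, -1.0]]
ft_force: [-1.1, -0.5, -2.2]
gripper_width: 23.8
grip_force: 25.0
```

```bash
python3 -m handwheel '[-0.66,0.617,0,-0.376,1,-0.66,0.617,0,-0.376,1,-0.66,0.617,0,-0.376,1,-0.66,0.617,0,-0.376,1,-0.66,0.617,0,-0.376,1,-0.66,0.617,0,-0.376,1,-0.66,0.617,0,-0.376,1,-0.66,0.617,0,-0.376,1,-0.66,0.617,0,-0.376,1]' >/dev/null
python3 -m handwheel '[-0.817,-0.376,0,0,1,-0.817,-0.376,0,0,1,-0.817,-0.376,0,0,1,-0.817,-0.376,0,0,1,-0.817,-0.376,0,0,1]' | egrep -A3 'pos|wid'
```

```text
position: [574.0, -323.5, 113.0]
tcp_rot: [[-0.02, 1.0, -0.001], [1.0, 0.02, 0.001], [0.001, -0.001, -1.0]]
ft_force: [-0.5, 0.0, -1.3]
gripper_width: 23.5
grip_force: 25.0
```

Lower, release, then retreat towards the start so the top camera can see everything.

```bash
python3 -m handwheel '[0,0,0.3,0,1,0,0,0.6,0,1,0,0,0.8,0,1,0,0,0.86,0,1,0,0,0.86,0,1,0,0,0.86,0,1]' | egrep 'pos|ft|wid'
python3 -m handwheel '[0,0,0,0,0,0,0,0,0,0,0,0,0,0,0,0,0,-0.3,0,0,0,0,-0.9,0,0,0,0,-0.9,0,0,0,0,-0.9,0,0]' | egrep 'pos|ft|wid|grip'
for i in 1 2; do python3 -m handwheel '[1,-0.9,-0.3,0,0,1,-0.9,-0.3,0,0,1,-0.9,-0.3,0,0,1,-0.9,-0.3,0,0]' >/dev/null; done
python3 -m handwheel '[0.6,-0.2,0,0,0,0.6,-0.2,0,0,0,0.6,-0.2,0,0,0,0.6,-0.2,0,0,0]' | egrep '^t|pos'
python3 - <<'E'
from h import *
p,*_=cam("top"); a=p[165:300,85:170];b=p[165:300,340:425]
cv2.imwrite("pics/fin.png",cv2.resize(np.hstack([a,b])[...,::-1],None,fx=4.4,fy=4.4,interpolation=cv2.INTER_CUBIC))
E
```

```text
position: [574.7, -323.4, 11.0]
ft_force: [-0.2, -0.5, -2.2]
gripper_width: 24.1
position: [575.3, -325.2, 123.1]
ft_force: [-0.8, 0.1, -0.5]
gripper_width: 47.2
grip_force: 0.0
t: 54.85
position: [327.2, -17.6, 190.3]
tcp_rot: [[-0.023, 1.0, -0.0], [1.0, 0.023, -0.0], [-0.0, -0.0, -1.0]]
```

View pics/fin.png

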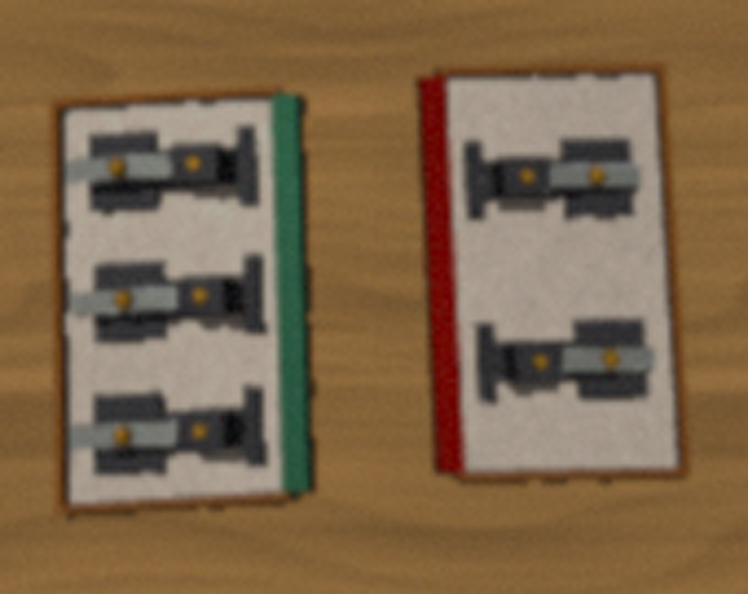

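All five clips lie flat and square, three in the green tray and two in the red, each heel towards its coloured edge. I'm handing the job in.

```bash
python3 -c "
from bench import bot
print(bot.sign_off())"
```

```text
the job is handed in; nothing more can be done
None
```

I tested all five clips present and handed the job in at about 55 s: three sound ones are in the green-edged tray and two burnt ones in the red-edged tray, heels to the coloured edges. The burnt pair gave way at about 7 N of downward force, just under the 8 N asked.

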